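Fit the rotor to the bench centrifuge

ROBOT

A 6-joint arm with a two-finger parallel gripper is mounted at the origin on the work surface. World frame = base frame: x ahead of the robot, y to its left, z up, the work surface at z = 0. Lengths are in m, angles in rad, forces in N, time in s.
With the tool pointing down it reaches from about 0.325 to 0.9 m from the base axis. Payload 6.1 kg.
Tool frame: the origin (TCP) lies on the front face of the gripper's body, between the roots of the fingers; the fingertips stand 70 mm ahead of it and the grasp point (between the pads) lies 51 mm ahead of it; x points along the fingers, y is the direction in which the jaws open and shut, and the axes are right-handed (so a half turn about x gives the same grasp; the last joint's range is limited). The gripper opens to 87 mm and grips with 3 to 60 N. Pads are 19 mm wide; open, the fingers measure 117 mm over their backs; the gripper's body (75 mm by 190 mm) begins 51 mm behind the grasp point.
Start: joints at [-1.316, 0.22, 1.526, -0, 1.395, -0.126], TCP at [0.232, -0.58, 0.292] pointing down, gripper open.
Joint ranges: [-2.98, 2.98], [-0.91, 2.08], [0.09, 2.57], [-1.24, 4.39], [0.2, 2.65], [-2.68, 2.68]. Speed limits (rad/s): [2.57, 2.57, 3.01, 3.14, 3.14, 3.14].

INTERFACE

Orientations are given as a unit quaternion [w, x, y, z].
In Python, from cell import manip gives the robot as it stands.
- The arm moves only by the shell command python3 -m jog 'ROWS' [OPENING] [FORCE]. ROWS is JSON, a list of rows, each a list of 6 numbers: the shift along the tool's x, y, z in mm, then the turn, a rotation vector about the tool's x, y, z in degrees. A call has 1 to 8 rows; each row shifts and turns the commanded pose from where the row before left it, along the tool's axes as they then stand; what a row does not reach is not made up. A row lasts 1/10 s, in which the tool goes at most 50 mm and 8.59 degrees, less where a joint would pass 70% of its speed; a pose out of reach is approached as far as the arm can. A call with a gripper value outside its range is refused whole. OPENING is the gripper's target within -1 to 1 (shut at 1, half-way at 0, fully open at -1), set as the call begins (- or left out, the last holds). The fingers move at their own pace and stop on an object; FORCE is the grip in N (left out, the last holds). Time passes only in rows, so rows that do not move let the fingers close. It gives the time, the measured TCP pose, the force and the opening at its end, in the units of the state.
- manip.get_obs(): the state, without advancing time (a new reading comes with each control period).
- manip.capture(name): name is "side" or "top"; returns a dict with "image" (400x640x3 uint8, red, green, blue), "range_z" (400x640 float32, m along the optical axis (not along the pixel's ray), 0 where there is no reading), "intrinsics" (3x3 intrinsics, pixels), "world_from_camera" (4x4, takes a point from camera to world coordinates). Camera axes: x right, y down, z forward; pixel columns grow to the right and rows downward; lengths in m; the calibration is good to about 2 mm. A picture is of the moment at which its call begins.
- manip.hand_in(): hands the job in, once; it reports no verdict.
The state is a dict: "time_s": time; "qpos": joint angles; "joint_velocities": joint speeds; "effort": joint torques, N m; "tool_pos": TCP position; "tcp_rot": TCP orientation; "ft_force": force on the tool from outside, world axes, zero at the start; "wrist_torque": the same for the moment, N m; "finger_gap": finger opening in m.
Only numpy, scipy, OpenCV 4.12 (cv2) and the standard library are available. Lean on these libraries where they do the work, as an engineer would, in place of code of your own. Each camera call takes 0.05 s, during which the arm holds its last target. There are 200 camera calls.

TASK

Lift the rotor off its stand by the blue handle and fit it on the toothed spindle in the centrifuge chamber: rest it lightly on the spindle and rock it to and fro about the upright axis until the teeth mesh, then let it down until it sits level and fully home on the spindle's shoulder, and let go. Never press the rotor on the machine with more than 60 N (6 kg; 10 N is plenty), and leave the jar, tube rack, slide box and domed lid where they are.

Things in the scene. Friction and masses are not known exactly. Their poses are not given: they have to be found in the camera images.
- rotor: Aluminium rotor, 0.3 to 0.6 kg, upright on the stand at first. Origin: centre of its flat underside. Hub 68 mm across, 38 mm tall; disc of radius 58 mm, 10 to 28 mm above the origin. Bore from below: 32 mm deep, radius 26.5 mm, with 5 brass teeth (one along the rotor's +x, then every 72 degrees; 8 mm wide, inward to radius 19.5 mm, from the underside to 20 mm up).
- handle (a point): Centre of the rotor's blue bar handle, 53 mm above the rotor's origin on its axis. The bar is 44 mm long along the rotor's x, 26 mm wide along its y and 30 mm tall, standing on the hub's flat top, which is 15 mm below this point. Grip it across the 26 mm width.
- stand: Fixed grey square stand, 130 x 130 x 20 mm, with a plain pin 28 mm across and 14 mm tall standing on its top at the centre: lift the rotor more than 15 mm to clear it. Origin: centre of its underside on the table.
- machine: Fixed bench centrifuge without its lid, 190 x 190 mm plus a control panel on its -x side, 88 mm tall, with an open round chamber 136 mm across, its floor 55 mm above the table. Origin: under the spindle axis at table level, z up. It carries the steel spindle in the middle of the chamber, which stays upright.
- seat (a point): On the spindle axis at the top of its 60 mm wide shoulder, 70 mm above the table: the rotor's origin belongs here. 5 brass teeth (14.6 mm wide, every 72 degrees, core radius 18 mm, out to 23.5 mm) stand on it, 20 mm tall; the rotor's underside rests on their tops when not meshed. They mesh within about 3 degrees of matching, so a 72 degree twist always passes a match.
- spindle_tip (a point): Top of the spindle, 30 mm above the seat: the plain core goes on 2 mm above the teeth, then a cone narrows from radius 18 to 12 mm and helps centring. The angle at which the spindle stands is not reported and differs each time (this point does not turn with it); the motor holds it with about 0.8 N m of friction, so it does not follow a lightly pressed rotor.
- jar: Small jar with red lid, 32 mm across, 45 mm tall, between machine and stand; origin at the centre of its underside. Leave it alone.
- rack: Orange tube rack, 75 x 160 mm, 56 mm tall with its tubes, beyond the work; origin at the centre of its underside. Leave it alone.
- slidebox: Clear box of glass slides, 85 x 85 x 45 mm, beyond the work; origin at the centre of its underside. Leave it alone.
- lid: Pale grey domed chamber lid with a knob, 136 mm across, 46 mm tall, lying on the table beyond the work; origin at the centre of its underside. Leave it alone.
Not all that is in view belongs to the job. Leave any purple look-alike of the rotor alone.

How it is judged:
On the way, in this order (a step that is already met when the one before it is completed fails the run):
1. the rotor is lifted at least 40 mm clear of its stand (z of rotor in the frame of stand above 0.06 m), for 0.1 s.
2. the teeth are meshed: the rotor is over the spindle and has sunk at least half way down the teeth (z of rotor in the frame of seat below 0.01 m and horizontal distance between rotor and seat below 0.005 m), for 0.2 s.
At the end, for the whole second after the job is handed in: The rotor sits fully home on the spindle: underside within 3 mm of the shoulder, within 4 mm of the spindle axis, level within 0.05 rad, at rest and released (z of rotor in the frame of seat between -0.003 and 0.003 m and horizontal distance between rotor and seat below 0.004 m and angle between rotor's own z axis and vertical below 0.05 rad and linear speed of rotor below 0.02 m/s and contact force between rotor and the fingers below 0.1 N); the robot touches nothing.
It fails at once if the rotor is pressed on the machine with more than 60 N (contact force between rotor and machine above 60 N).
It fails at once if a bystander (jar, tube rack, slide box, lid) is moved more than 15 mm (distance of any of jar, rack, slidebox, lid from where it was at the start of the episode above 0.015 m).
It also fails if it takes over 72 s, if anything falls off the work surface, if the arm or the gripper's body presses on something with over 40 N, if the wrist force passes 120 N, or if a joint passes its speed limit or range.

## Working session

There is one attempt and no reset: what is moved stays moved. The work goes in short steps, Python scripts to look and compute and a shell command to move; the robot and the scene stay as the last step left them, time stands still between calls to the robot, and variables do not carry over. Pictures are saved under pics/ and viewed, about 8 in all and at most 12, crops included, and the job is handed in when it is done.

```bash
mkdir -p pics; cat > h.py <<'E'
from cell import manip
import numpy as np, cv2, pickle
def snap(n,f):
    c=manip.capture(n); pickle.dump(c,open(f'pics/{f}.pkl','wb'))
    cv2.imwrite(f'pics/{f}.png',c['image'][:,:,::-1]); return c
def load(f): return pickle.load(open(f'pics/{f}.pkl','rb'))
def cloud(c):
    K=c['intrinsics'];z=c['range_z'];v,u=np.mgrid[:z.shape[0],:z.shape[1]]
    P=np.stack([(u-K[0,2])/K[0,0]*z,(v-K[1,2])/K[1,1]*z,z],-1)
    T=c['world_from_camera'];W=P@T[:3,:3].T+T[:3,3]; W[z==0]=np.nan; return W
E
python3 - <<'E'
from h import *
a=snap('top','top0')['image'];b=snap('side','side0')['image']
cv2.imwrite('pics/both.png',cv2.resize(np.vstack([a,b]),(480,600))[:,:,::-1])
o=manip.get_obs();print(o)
print(load('top0')['world_from_camera'],load('side0')['world_from_camera'])
E
```

```text
{'time_s': 0.1, 'qpos': array([-1.31607068e+00,  2.21155683e-01,  1.52748477e+00,  1.95288388e-05,
        1.39469711e+00, -1.26109631e-01]), 'joint_velocities': array([ 0.00148963, -0.00196201, -0.00470825, -0.00019035, -0.00094246,
       -0.00064056]), 'effort': array([ 1.87399382e-04, -4.95944703e+01, -3.88519156e+01,  7.01758289e-02,
        5.16527065e-02, -4.46970409e-05]), 'tool_pos': array([ 0.23219624, -0.57980253,  0.29124764]), 'tcp_rot': array([-0.13321607, -0.69429312, -0.13444823,  0.69435885]), 'ft_force': array([-0.05399969, -0.58527871, -1.51238172]), 'wrist_torque': array([-0.00166013,  0.00618195,  0.00248864]), 'finger_gap': 0.08698490150749633}
[[ 0.03100974 -0.97717414  0.21016444  0.29668136]
 [-0.99951248 -0.03108053  0.00296688  0.06975129]
 [ 0.00363286 -0.21015398 -0.97766155  1.23766997]
 [ 0.          0.          0.          1.        ]] [[-0.68277539 -0.41045062  0.60444029 -0.10147346]
 [-0.73056391  0.37254801 -0.57226248  0.69333246]
 [ 0.00970246 -0.832309   -0.55422702  0.68879682]
 [ 0.          0.          0.          1.        ]]
```

View pics/top0.png

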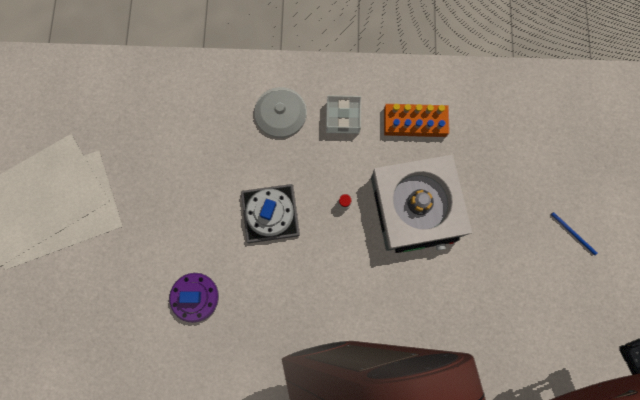

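View pics/side0.png

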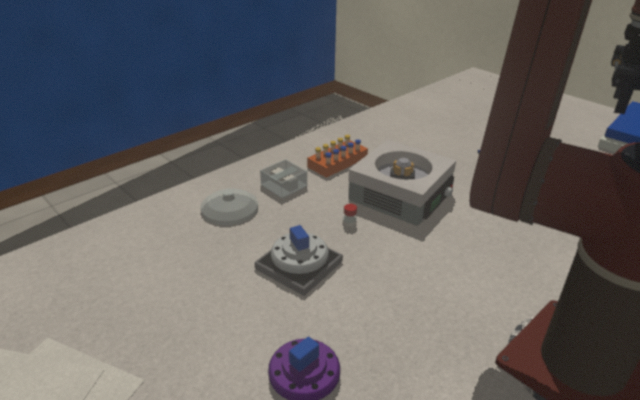

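Top view: the aluminium rotor with its blue bar on the square stand is at (268,210), the purple look-alike at (189,298), a blue pen at (573,233) and the spindle at (421,201). In the side view the rotor is at (300,245) and the spindle at (403,170). I choose the aluminium rotor on the stand, check it in a crop and measure it.

```bash
python3 - <<'E'
from h import *
c=load('top0');W=cloud(c);im=c['image']
a=cv2.resize(im[175:255,230:310],(480,480),interpolation=cv2.INTER_CUBIC)
b=cv2.resize(im[170:230,390:450],(300,300),interpolation=cv2.INTER_CUBIC)
o=np.zeros((480,780,3),np.uint8);o[:,:480]=a;o[:300,480:]=b;cv2.imwrite('pics/crop.png',o[:,:,::-1])
for n in('top0','side0'):
    c=load(n);W=cloud(c);im=c['image'].astype(int);Z=W[...,2]
    blue=(im[...,2]>im[...,0]+50)
    R=np.zeros(Z.shape,bool)
    R[(slice(180,245),slice(240,300)) if n=='top0' else (slice(220,285),slice(255,345))]=1
    m=blue&R; zt=np.nanpercentile(Z[m],90);t=m&(abs(Z-zt)<.006)
    p=W[t];q=cv2.minAreaRect((p[:,:2]*1000).astype(np.float32))
    print(n,'handle top',zt,len(p),np.median(p,0),q)
    for lo,hi in((.040,.054),):
        d=R&~blue&(Z>lo)&(Z<hi);p=W[d];e=cv2.minEnclosingCircle((p[:,:2]*1000).astype(np.float32));print('disc',len(p),np.median(p[:,2]),e)
    S=np.zeros(Z.shape,bool)
    S[(slice(170,235),slice(392,450)) if n=='top0' else (slice(150,185),slice(385,425))]=1
    s=S&(Z>.0905)&(Z<.115)
    x=W[s];M=x.copy()
    print('tip',np.nanpercentile(Z[S],[50,95,99]),len(x))
    s=S&(Z>.094)&(np.hypot(W[...,0]-np.median(x[:,0]),W[...,1]-np.median(x[:,1]))<.03);x=W[s]
    print(np.median(x,0),cv2.minEnclosingCircle((x[:,:2]*1000).astype(np.float32)))
    # machine top
    R2=np.zeros(Z.shape,bool);R2[(slice(145,255),slice(360,480)) if n=='top0' else (slice(140,230),slice(340,460))]=1
    x=W[R2&(Z>.082)&(Z<.093)];print('machine',len(x),np.median(x[:,2]),cv2.minAreaRect((x[:,:2]*1000).astype(np.float32)))
E
```

```text
top0 handle top 0.09010406263836808 190 [0.49996399 0.17781572 0.0875624 ] ((500.97198486328125, 177.4832000732422), (25.43671417236328, 42.643070220947266), 71.03099822998047)
disc 1106 0.047489872508836184 ((500.9527282714844, 177.83349609375), 57.74442672729492)
tip [0.06229941 0.0926066  0.10034486] 340
[ 0.53190427 -0.1795123   0.09852737] ((533.2809448242188, -179.36642456054688), 19.482975006103516)
machine 4063 0.08776138727390115 ((533.0433959960938, -181.3424072265625), (191.1854248046875, 192.2344512939453), 12.024462699890137)
side0 handle top 0.08859299515848329 131 [0.50060655 0.1790272  0.0870276 ] ((501.1878967285156, 179.14527893066406), (23.726083755493164, 39.40891647338867), 72.91656494140625)
disc 1015 0.046638667227994146 ((498.1953430175781, 181.59075927734375), 56.941837310791016)
tip [0.07935748 0.09477088 0.09928684] 112
[ 0.53097512 -0.17610069  0.09819939] ((530.3453979492188, -176.21710205078125), 15.780478477478027)
machine 2264 0.0869838587985145 ((532.8318481445312, -180.12881469726562), (193.5883331298828, 198.95895385742188), 11.681114196777344)
```

View pics/crop.png

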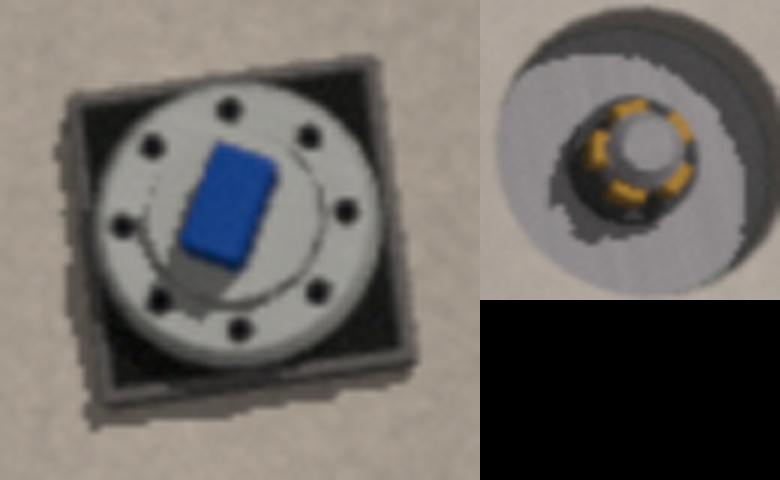

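```bash
cat >> h.py <<'E'
from scipy.spatial.transform import Rotation as Ro
def st():
    o=manip.get_obs();q=o['tcp_rot'];R=Ro.from_quat([q[1],q[2],q[3],q[0]]).as_matrix();return o,R
def plan(tgt,ydir,zt):
    """rows in tool axes to TCP tgt(x,y), z zt, with jaw axis at ydir deg"""
    o,R=st();p=o['tool_pos'];d=np.array([*tgt,zt])-p
    ya=np.degrees(np.arctan2(R[1,1],R[0,1]));t=(ydir-ya+90)%180-90
    print('pos',p.round(4),'tool x',R[:,0].round(4),'yaw y',ya.round(2),'shift tool mm',(R.T@d*1000).round(1),'turn about tool x deg',-t,'gap',o['finger_gap'],'F',o['ft_force'].round(1),'t',o['time_s'],'q6',o['qpos'][5])
def pix(c,u,v,z):
    T=c['world_from_camera'];r=T[:3,:3]@np.linalg.solve(c['intrinsics'],[u,v,1.]);return T[:3,3]+r*(z-T[2,3])/r[2]
E
python3 - <<'E'
from h import *
plan((.501,.178),71,.30)
c=load('top0')
P=np.array([pix(c,390+(x-480)/5,170+y/5,.090)[:2] for x,y in[(630,107),(682,128),(677,180),(628,192),(598,150)]])
A=np.c_[2*P,np.ones(5)];s=np.linalg.lstsq(A,(P**2).sum(1),rcond=None)[0]
print('teeth centre',s[:2],'r',np.sqrt(s[2]+s[0]**2+s[1]**2),np.degrees(np.arctan2(*(P-s[:2]).T[::-1]))%72)
# chamber rim: fit from machine-top inner boundary
W=cloud(c);Z=W[...,2];x=W[160:250,370:475].reshape(-1,3);x=x[(abs(x[:,2]-.088)<.004)];
r=np.hypot(x[:,0]-.533,x[:,1]+.18)
th=np.arctan2(x[:,1]+.18,x[:,0]-.533);Q=[]
for k in np.arange(-np.pi,np.pi,.1):
    m=abs(th-k)<.05
    if m.any(): Q.append(x[m][np.argmin(r[m])][:2])
Q=np.array(Q);s=np.linalg.lstsq(np.c_[2*Q,np.ones(len(Q))],(Q**2).sum(1),rcond=None)[0];print('rim',s[:2],np.sqrt(s[2]+s[0]**2+s[1]**2))
for q in((421,198),):print(pix(c,*q,.1))
print('tip px', pix(c,390+(650-480)/5,170+148/5,.1))
E
```

```text
pos [ 0.2322 -0.5798  0.2912] tool x [-4.0e-04  1.7e-03 -1.0e+00] yaw y -68.18 shift tool mm [  -7.6 -603.6 -531.2] turn about tool x deg 40.82006871387085 gap 0.08698490150749633 F [-0.1 -0.6 -1.5] t 0.1 q6 -0.12610963070978182
teeth centre [ 0.5314698  -0.18098844] r 0.0210578802930917 [15.99714689 12.94812373 12.49496294 16.15330814 19.97709595]
rim [ 0.53271711 -0.20225543] 0.03954787648048803
[ 0.53394524 -0.17516228  0.1       ]
tip px [ 0.53040658 -0.1820133   0.1       ]
```

```bash
T='see rows'
python3 -m jog '[[0,0,0,-8.5,0,0],[0,0,0,-8.5,0,0],[0,0,0,-8.5,0,0],[0,0,0,-8.5,0,0],[0,0,0,-8.5,0,0],[0,0,0,-8.5,0,0],[0,0,0,-8.5,0,0],[0,0,0,-8.5,0,0]]' -1 25
python3 -m jog '[[0,0,0,-8.5,0,0],[0,0,0,-8.5,0,0],[0,0,0,-8.5,0,0],[0,0,0,-8.5,0,0],[0,0,0,-8.5,0,0],[0,0,0,-8.5,0,0],[0,0,0,-8.5,0,0],[0,0,0,-8.5,0,0]]'
python3 -m jog '[[0,0,0,-3.2,0,0],[0,0,0,0,0,0]]'
python3 -c "
from h import *
plan((.501,.178),71,.30)"
```

```text
time_s: 0.9
tool_pos: [0.2322, -0.5799, 0.2916]
tcp_rot: [0.5, 0.499, 0.501, -0.499]
ft_force: [-0.3, -0.1, 0.0]
finger_gap: 0.0873
time_s: 1.7
tool_pos: [0.2322, -0.5799, 0.2916]
tcp_rot: [0.694, 0.134, 0.694, -0.134]
ft_force: [-0.9, -0.9, -0.1]
finger_gap: 0.0869
time_s: 1.9
tool_pos: [0.2322, -0.58, 0.2916]
tcp_rot: [0.697, 0.117, 0.698, -0.116]
ft_force: [-0.1, -0.1, -0.1]
finger_gap: 0.0873
pos [ 0.2322 -0.58    0.2916] tool x [-2.e-04  1.e-03 -1.e+00] yaw y 71.04 shift tool mm [ -7.6 804.2   7.9] turn about tool x deg 0.03748654443495525 gap 0.0873011620576156 F [-0.1 -0.1 -0.1] t 1.9 q6 -2.555958881778689
```

```bash
python3 -m jog '[[0,20,0,0,0,0],[0,40,0,0,0,0],[0,45,0,0,0,0],[0,45,0,0,0,0],[0,45,0,0,0,0],[0,45,0,0,0,0],[0,45,0,0,0,0],[0,45,0,0,0,0]]'
python3 -m jog '[[0,45,0,0,0,0],[0,45,0,0,0,0],[0,45,0,0,0,0],[0,45,0,0,0,0],[0,45,0,0,0,0],[0,45,0,0,0,0],[0,45,0,0,0,0],[0,45,0,0,0,0]]'
python3 -m jog '[[0,45,0,0,0,0],[0,45,0,0,0,0],[0,24,8,0,0,0],[0,0,0,0,0,0],[0,0,0,0,0,0]]'
python3 -c "
from h import *
plan((.501,.178),71,.124)
c=snap('side','side1');cv2.imwrite('pics/s1.png',cv2.resize(c['image'][100:320,200:440],(720,660))[:600,:,::-1])"
```

```text
time_s: 2.7
tool_pos: [0.3397, -0.2664, 0.2921]
tcp_rot: [0.697, 0.118, 0.697, -0.117]
ft_force: [0.1, -0.3, -0.0]
finger_gap: 0.0869
time_s: 3.5
tool_pos: [0.4569, 0.0742, 0.2923]
tcp_rot: [0.698, 0.117, 0.697, -0.117]
ft_force: [1.8, -1.3, -0.0]
finger_gap: 0.087
time_s: 4.0
tool_pos: [0.501, 0.1776, 0.2916]
tcp_rot: [0.697, 0.116, 0.698, -0.117]
ft_force: [0.1, -0.1, -0.1]
finger_gap: 0.0871
pos [0.501  0.1776 0.2916] tool x [-1.5e-03 -7.0e-04 -1.0e+00] yaw y 71.02 shift tool mm [1.676e+02 6.000e-01 1.000e-01] turn about tool x deg 0.020292915518496102 gap 0.08714369540346815 F [ 0.1 -0.1 -0.1] t 4.0 q6 -1.0470441120107745
```

```bash
python3 -m jog '[[40,0,0,0,0,0],[40,0,0,0,0,0],[40,0,0,0,0,0],[25,0,0,0,0,0],[10,0.5,0,0,0,0],[5,0,0,0,0,0],[0,0,0,0,0,0]]'
python3 -c "
from h import *
plan((.501,.178),71,.130)
c=snap('side','side1');cv2.imwrite('pics/s1.png',cv2.resize(c['image'][150:300,220:420],(800,600))[:,:,::-1])"
```

```text
time_s: 4.75
tool_pos: [0.502, 0.1775, 0.133]
tcp_rot: [0.698, 0.117, 0.697, -0.117]
ft_force: [0.9, -0.6, 0.8]
finger_gap: 0.087
pos [0.502  0.1775 0.133 ] tool x [ 9.e-04  1.e-04 -1.e+00] yaw y 70.96 shift tool mm [ 3.   0.2 -1.1] turn about tool x deg -0.037037112037097586 gap 0.08704547525775536 F [ 0.9 -0.6  0.8] t 4.75 q6 -1.0467743478060108
```

View pics/s1.png

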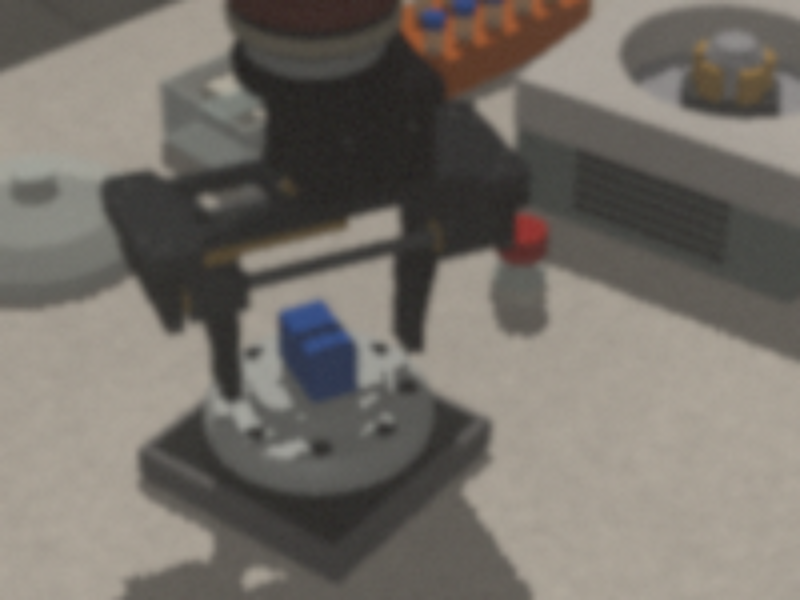

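The fingers straddle the blue bar (crop (320,350)), centred on it and clear of the jar. Now I close the gripper.

```bash
python3 -m jog '[[2,0,-1,0,0,0],[0,0,0,0,0,0],[0,0,0,0,0,0],[0,0,0,0,0,0],[0,0,0,0,0,0],[0,0,0,0,0,0],[0,0,0,0,0,0],[0,0,0,0,0,0]]' 1 40
python3 -m jog '[[0,0,0,0,0,0],[0,0,0,0,0,0],[0,0,0,0,0,0],[0,0,0,0,0,0]]'
python3 -c "
from h import *
plan((.501,.178),71,.130)"
```

```text
time_s: 5.6
tool_pos: [0.5006, 0.1782, 0.1302]
tcp_rot: [0.697, 0.117, 0.697, -0.117]
ft_force: [-0.3, 0.4, 0.2]
finger_gap: 0.0312
time_s: 6.0
tool_pos: [0.5007, 0.1784, 0.1303]
tcp_rot: [0.698, 0.117, 0.697, -0.116]
ft_force: [1.2, 0.4, -0.7]
finger_gap: 0.0261
pos [0.5007 0.1784 0.1303] tool x [ 3.e-04  3.e-04 -1.e+00] yaw y 71.02 shift tool mm [ 0.3 -0.3  0.4] turn about tool x deg 0.017646173216078864 gap 0.02610473030456607 F [ 1.2  0.4 -0.7] t 6.0 q6 -1.0458814646789854
```

```bash
python3 -m jog '[[-5,0,0,0,0,0],[-20,0,0,0,0,0],[-35,0,0,0,0,0],[-35,0,0,0,0,0],[-25,0,0,0,0,0],[-10,0,0,0,0,0],[0,0,0,0,0,0],[0,0,0,0,0,0]]'
python3 -c "
from h import *
plan((.532,-.181),71,.260)"
```

```text
time_s: 6.8
tool_pos: [0.4997, 0.178, 0.2585]
tcp_rot: [0.697, 0.116, 0.698, -0.117]
ft_force: [-0.1, 0.3, -4.1]
finger_gap: 0.0258
pos [0.4997 0.178  0.2585] tool x [-2.7e-03 -6.0e-04 -1.0e+00] yaw y 71.01 shift tool mm [  -1.4 -329.   147.4] turn about tool x deg 0.012943921699800853 gap 0.02575238290104074 F [-0.1  0.3 -4.1] t 6.8 q6 -1.0458458501347616
```

```bash
python3 -m jog '[[0,-14,6,0,0,0],[0,-30,13,0,0,0],[0,-40,18,0,0,0],[0,-40,18,0,0,0],[0,-40,18,0,0,0],[0,-40,18,0,0,0],[0,-40,18,0,0,0],[0,-35,16,0,0,0]]'
python3 -m jog '[[-1.5,-30,13,0,0,0],[0,-14,7,0,0,0],[0,-6,2.5,0,0,0],[0,0,0,0,0,0],[0,0,0,0,0,0],[0,0,0,0,0,0]]'
python3 - <<'E'
from h import *
plan((.532,-.181),71,.260)
c=snap('top','top2');d=snap('side','side2')
o=np.hstack([cv2.resize(c['image'][140:290,350:500],(400,400)),cv2.resize(d['image'][80:230,320:470],(400,400))]);cv2.imwrite('pics/s2.png',o[:,:,::-1])
E
```

```text
time_s: 7.6
tool_pos: [0.5267, -0.129, 0.2583]
tcp_rot: [0.696, 0.117, 0.698, -0.117]
ft_force: [0.6, -0.6, -4.1]
finger_gap: 0.0258
time_s: 8.2
tool_pos: [0.533, -0.1794, 0.2615]
tcp_rot: [0.697, 0.116, 0.698, -0.116]
ft_force: [0.7, 0.5, -3.9]
finger_gap: 0.0257
pos [ 0.533  -0.1794  0.2615] tool x [-4.e-04  6.e-04 -1.e+00] yaw y 71.11 shift tool mm [ 1.5 -1.8 -0.4] turn about tool x deg 0.11019882219081012 gap 0.025677193000723745 F [ 0.7  0.5 -3.9] t 8.2 q6 -1.7063570931373755
```

View pics/s2.png

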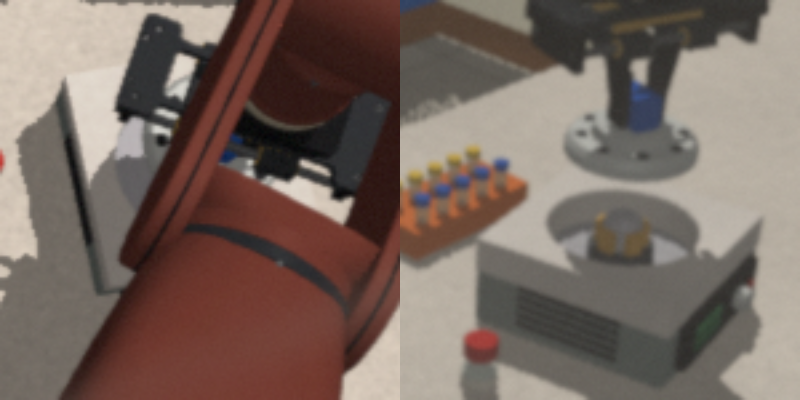

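```bash
python3 -m jog '[[12,-1,-0.7,0,0,0],[16,0,0,0,0,0],[12,0,0,0,0,0],[6,0,0,0,0,0],[2,0,0,0,0,0],[0,0,0,0,0,0]]'
python3 -m jog '[[2,0,0,0,0,0],[2,0,0,0,0,0],[2,0,0,0,0,0],[0,0,0,0,0,0],[0,0,0,0,0,0]]'
python3 -c "
from h import *
plan((.532,-.1802),71,.200)"
```

```text
time_s: 8.9
tool_pos: [0.5319, -0.1815, 0.2133]
tcp_rot: [0.697, 0.117, 0.698, -0.117]
ft_force: [0.0, -0.3, -3.8]
finger_gap: 0.0255
time_s: 9.4
tool_pos: [0.532, -0.1816, 0.2078]
tcp_rot: [0.697, 0.117, 0.697, -0.117]
ft_force: [-0.8, 0.6, -4.0]
finger_gap: 0.0254
pos [ 0.532  -0.1816  0.2078] tool x [ 0.  0. -1.] yaw y 71.02 shift tool mm [ 7.8  1.3 -0.5] turn about tool x deg 0.01613096291394811 gap 0.0254131034029377 F [-0.8  0.6 -4. ] t 9.4 q6 -1.708599847623431
```

```bash
python3 -m jog '[[2,1,-0.3,0,0,0],[2,0,0,0,0,0],[1,0,0,0,0,0],[0,0,0,0,0,0],[0,0,0,0,0,0]]'
python3 -m jog '[[1,0,0,0,0,0],[1,0,0,0,0,0],[0,0,0,0,0,0],[0,0,0,0,0,0]]'
python3 -m jog '[[1,0,0,0,0,0],[1,0,0,0,0,0],[0,0,0,0,0,0],[0,0,0,0,0,0]]'
```

```text
time_s: 9.9
tool_pos: [0.5321, -0.1805, 0.2027]
tcp_rot: [0.697, 0.117, 0.697, -0.117]
ft_force: [0.1, -0.5, -3.9]
finger_gap: 0.026
time_s: 10.3
tool_pos: [0.5321, -0.1805, 0.2007]
tcp_rot: [0.697, 0.117, 0.697, -0.117]
ft_force: [0.7, 0.5, -3.6]
finger_gap: 0.0258
time_s: 10.7
tool_pos: [0.5321, -0.1805, 0.1987]
tcp_rot: [0.697, 0.117, 0.697, -0.117]
ft_force: [0.6, -0.0, -4.3]
finger_gap: 0.026
```

```bash
python3 -m jog '[[1,0,0,0,0,0],[0,0,0,0,0,0],[0,0,0,0,0,0],[0,0,0,0,0,0]]'
python3 -m jog '[[1,0,0,0,0,0],[0,0,0,0,0,0],[0,0,0,0,0,0],[0,0,0,0,0,0]]'
```

```text
time_s: 11.1
tool_pos: [0.5321, -0.1805, 0.1977]
tcp_rot: [0.697, 0.117, 0.697, -0.117]
ft_force: [0.1, 0.1, -3.9]
finger_gap: 0.026
time_s: 11.5
tool_pos: [0.5321, -0.1805, 0.1967]
tcp_rot: [0.697, 0.117, 0.697, -0.117]
ft_force: [-0.2, 0.7, -4.3]
finger_gap: 0.0258
```

No contact force shows below tooth-top height (.200), so the estimated angle seems to have meshed. I keep going in small steps.

```bash
python3 -m jog '[[1,0,0,0,0,0],[1,0,0,0,0,0],[0,0,0,0,0,0],[0,0,0,0,0,0]]'
python3 -m jog '[[1,0,0,0,0,0],[1,0,0,0,0,0],[0,0,0,0,0,0],[0,0,0,0,0,0]]'
python3 -c "
from h import *
plan((.532,-.1802),71,.180)
d=snap('side','side3')
cv2.imwrite('pics/s3.png',cv2.resize(d['image'][100:230,320:490],(780,596))[:,:,::-1])"
```

```text
time_s: 11.9
tool_pos: [0.5321, -0.1805, 0.1947]
tcp_rot: [0.697, 0.117, 0.697, -0.117]
ft_force: [-0.1, -0.1, -4.8]
finger_gap: 0.0255
time_s: 12.3
tool_pos: [0.5321, -0.1805, 0.1927]
tcp_rot: [0.697, 0.117, 0.697, -0.117]
ft_force: [0.9, 0.9, -4.2]
finger_gap: 0.0258
pos [ 0.5321 -0.1805  0.1927] tool x [-0.e+00  1.e-04 -1.e+00] yaw y 71.02 shift tool mm [12.7  0.2 -0.2] turn about tool x deg 0.017066690643943616 gap 0.025817031287327864 F [ 0.9  0.9 -4.2] t 12.3 q6 -1.7068908310126407
```

View pics/s3.png

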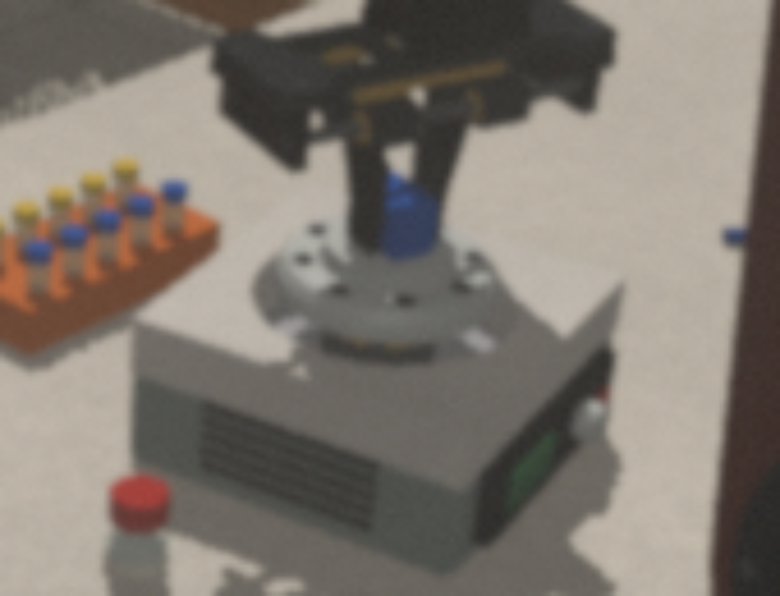

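The side crop shows the rotor level over the chamber, with only slivers of brass left under the hub at (390,347), so it is sinking. Continuing.

```bash
python3 -m jog '[[2,0,0,0,0,0],[2,0,0,0,0,0],[0,0,0,0,0,0]]'
python3 -m jog '[[2,0,0,0,0,0],[2,0,0,0,0,0],[0,0,0,0,0,0],[0,0,0,0,0,0]]'
python3 -m jog '[[1,0,0,0,0,0],[1,0,0,0,0,0],[0,0,0,0,0,0],[0,0,0,0,0,0]]'
python3 -m jog '[[1,0,0,0,0,0],[0,0,0,0,0,0],[0,0,0,0,0,0]]'
```

```text
time_s: 12.65
tool_pos: [0.532, -0.1804, 0.1883]
tcp_rot: [0.697, 0.117, 0.698, -0.117]
ft_force: [0.8, 1.8, -4.1]
finger_gap: 0.0256
time_s: 13.05
tool_pos: [0.532, -0.1804, 0.1844]
tcp_rot: [0.697, 0.117, 0.698, -0.116]
ft_force: [1.1, 0.4, -4.5]
finger_gap: 0.0261
time_s: 13.45
tool_pos: [0.5321, -0.1805, 0.1827]
tcp_rot: [0.697, 0.117, 0.697, -0.117]
ft_force: [0.5, 2.7, -3.7]
finger_gap: 0.0259
time_s: 13.75
tool_pos: [0.5321, -0.1805, 0.1817]
tcp_rot: [0.697, 0.117, 0.697, -0.117]
ft_force: [1.2, 1.4, -3.2]
finger_gap: 0.0255
```

```bash
python3 -m jog '[[0.7,0,0,0,0,0],[0,0,0,0,0,0],[0,0,0,0,0,0]]'
python3 -m jog '[[0.7,0,0,0,0,0],[0,0,0,0,0,0],[0,0,0,0,0,0]]'
python3 -m jog '[[0.5,0,0,0,0,0],[0,0,0,0,0,0],[0,0,0,0,0,0]]'
```

```text
time_s: 14.05
tool_pos: [0.5321, -0.1805, 0.181]
tcp_rot: [0.697, 0.117, 0.697, -0.117]
ft_force: [1.8, 1.9, -3.5]
finger_gap: 0.0259
time_s: 14.35
tool_pos: [0.5321, -0.1805, 0.1803]
tcp_rot: [0.697, 0.117, 0.697, -0.117]
ft_force: [1.2, 2.4, -3.1]
finger_gap: 0.0259
time_s: 14.65
tool_pos: [0.5322, -0.1805, 0.1802]
tcp_rot: [0.697, 0.117, 0.697, -0.117]
ft_force: [-0.8, 3.5, 1.0]
finger_gap: 0.0257
```

Contact comes at TCP z 0.1802, where the fully seated height was predicted at 0.180, with about 5 N. Releasing and backing off.

```bash
python3 -m jog '[[0,0,0,0,0,0],[0,0,0,0,0,0],[0,0,0,0,0,0],[0,0,0,0,0,0],[0,0,0,0,0,0],[0,0,0,0,0,0],[0,0,0,0,0,0],[0,0,0,0,0,0]]' -1
python3 -m jog '[[-5,0,0,0,0,0],[-20,0,0,0,0,0],[-35,0,0,0,0,0],[-35,0,0,0,0,0],[-15,0,0,0,0,0],[0,0,0,0,0,0],[0,0,0,0,0,0]]'
python3 - <<'E'
from h import *
plan((.532,-.1802),71,.180)
d=snap('side','side4')
cv2.imwrite('pics/s4.png',cv2.resize(d['image'][100:230,320:490],(780,596))[:,:,::-1])
W=cloud(d);im=d['image'].astype(int);Z=W[...,2]
m=np.zeros(Z.shape,bool);m[130:180,370:440]=1
b=m&(im[...,2]>im[...,0]+40);t=b&(Z>.128)
print('handle top',np.nanpercentile(Z[b],[50,90,97]),np.median(W[t],0),t.sum())
k=m&~b&(Z>.093)&(Z<.103)&(np.hypot(W[...,0]-.532,W[...,1]+.18)<.056)&(np.hypot(W[...,0]-.532,W[...,1]+.18)>.037);p=W[k]
s=np.linalg.lstsq(np.c_[p[:,:2]-[.532,-.18],np.ones(len(p))],p[:,2],rcond=None)[0];print('disc plane slope,z (expect .098)',s,len(p))
E
```

```text
time_s: 15.45
tool_pos: [0.5321, -0.1805, 0.1798]
tcp_rot: [0.697, 0.117, 0.697, -0.117]
ft_force: [-0.5, -1.4, 0.1]
finger_gap: 0.0807
time_s: 16.15
tool_pos: [0.5317, -0.1803, 0.2887]
tcp_rot: [0.697, 0.117, 0.698, -0.116]
ft_force: [-1.0, 0.5, -0.5]
finger_gap: 0.0868
pos [ 0.5317 -0.1803  0.2887] tool x [-1.e-03  6.e-04 -1.e+00] yaw y 71.02 shift tool mm [108.7   0.2   0.4] turn about tool x deg 0.017002482846166345 gap 0.0867997237411932 F [-1.   0.5 -0.5] t 16.15 q6 -1.7069148580584095
handle top [0.13708176 0.13816299 0.13857606] [ 0.53097298 -0.1780245   0.13708176] 87
disc plane slope,z (expect .098) [ 0.00865127 -0.00758294  0.09701406] 386
```

View pics/s4.png

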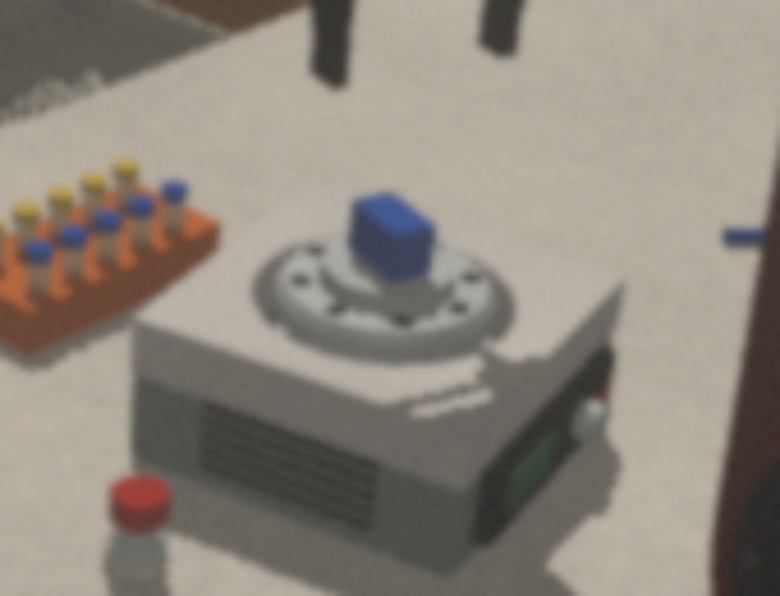

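The rotor sits level in the chamber at (385,290) and the fingers are well clear. The handle top reads 0.138 m (expected 0.138), the disc top 0.097 m (expected 0.098), and the slope is about 0.01 rad. Handing in.

```bash
python3 -c "
from cell import manip
print(manip.hand_in())"
```

```text
the job is handed in; nothing more can be done
None
```

The rotor is on the spindle, fully home and released, and I have handed the job in; no verdict was reported. I gripped the aluminium rotor by its blue handle, lifted it about 128 mm and lowered it over the spindle.

- **Meshing:** I did not rock the rotor. I read the tooth angle from the first top picture, where the bar's angle was already within about 2 degrees of a match. The teeth went in on the first descent with no resistance at tooth-top height.
- **Seating:** It touched the shoulder at TCP z 0.1802 m, against a predicted 0.180 m, with about 5 N.
- **Final checks:** The handle top is at 0.138 m (expected 0.138) and the disc top at 0.097 m (expected 0.098). The tilt is about 0.01 rad, within depth noise. The gripper is open and about 110 mm above the rotor.
- **Disagreement:** The side camera puts the rotor axis about 2 mm off the arm's reading in y, which is within its calibration error.
- **Bystanders:** The jar and tube rack look unmoved in the last picture. The slide box and lid were out of that crop, and the arm did not go near them at low height.

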